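Load the pan drawer from the slide-lid box

TASK

Slide the lid of the wooden box along its grooves until it comes out, and lay it flat, batten up, on the cork mat, within the mat's edges. Then move every paint pan from the box into the open drawer of the low cabinet, and once they are all in, push the drawer fully home until it clicks in. Leave the other things on the table where they are.

Things in the scene. Friction and masses are not known exactly. Their poses are not given: they have to be found in the camera images.
- box: Plain wooden box fixed to the table, 180 long (x) x 140 wide (y) x 46 mm high; origin at the centre of its underside, z up. Inside it is 162 (x) x 114 mm (y), its floor 6 mm above the table. The lid runs in grooves in the two long walls and slides out over the low end, towards the box's -x; the +x end is closed.
- box_end (a point): Middle of the top edge of the box's low end, 90 mm to -x of the box's centre and 31 mm above the table, level with the ledges that carry the lid; axes as the box. Lips over the lid's long edges, 114 mm apart, reach from 39 to 46 mm high and stop the lid from being lifted before it is out.
- lid: Flat wooden lid, 172 (x) x 128 (y) x 5 mm, 70 to 130 g; origin at the centre of its underside, z up. It starts in the grooves, drawn out by 0 to 20 mm, with 2 mm of play either side and 3 mm in height; its x is the box's. Closed, its origin is 4 mm to -x of the box's centre; it is clear of the grooves beyond 176 mm to -x of it. Slides with light friction.
- batten (a point): Centre of the dark wooden batten that stands across the lid's middle, 16 mm above the lid's underside; axes as the lid. It is 14 mm thick (x) and 60 mm long (y); it rises from 5 to 27 mm above the lid's underside.
- mat: Thin cork mat, fixed, 200 (x) x 230 (y) x 3 mm; origin at the centre of its underside.
- cabinet: Low wooden cabinet, fixed, 200 deep (x) x 240 wide (y) x 60 mm high, with one drawer in its -x side; origin at the centre of its underside, its top is closed.
- drawer (a joint): How far the drawer stands open, m: 0 is fully home, 0.145 the open stop; starts at 0.120 to 0.145. It slides along the cabinet's x with about 1 N of friction. At about 17 mm open it meets a detent that takes some 8 N to pass; from about 4 mm it snaps to its stop and stays there.
- drawer_in (a point): Point on the drawer's inner floor (12 mm above the table) at the middle of the inner face of its front panel; moves with the drawer; x points into the cabinet, z up. The inside spans x 0 to 170, y -97 to 97 mm; side walls 30 mm high. As much of it as the drawer is open is uncovered, the rest is under the cabinet's top (underside at 54 mm).
- drawer_front (a point): Middle of the outer face of the drawer's flat front panel, 38 mm above the table; same axes. The panel is 236 wide, 12 thick, and reaches from 2 to 58 mm above the table; there is no protruding handle.
- pan0: Plain white paint pan with a dark dried paint block set in it, 40 (x) x 20 (y) x 14 mm, 25 g; origin at the centre of its underside. It starts under the lid on the box's floor, lying flat, its 40 mm length across the box, about 34 mm from the next place along the box. May be absent.
- pan1: Another pan like pan0. May be absent.
- pan2: Another pan like pan0. May be absent.
- pan3: Another pan like pan0. May be absent.
- pan4: Another pan like pan0. May be absent.
- eraser: White block eraser in a card sleeve, 55 x 22 x 12 mm; origin at the centre of its underside. A bystander.
- fineliner: Slim drawing pen lying down, 130 x 10 x 10 mm; origin at the centre of its underside. A bystander.
- sharpener: Small metal pencil sharpener, 26 x 16 x 12 mm; origin at the centre of its underside. A bystander.
- ink_bottle: Small glass ink jar with a black cap, 40 mm diameter, 52 mm tall; origin at the centre of its underside. A bystander.
- brush: Thin paint brush lying down, 185 mm long, 8 mm thick; origin at the centre of its underside. A bystander.
Mind the look-alikes: they are no part of the job. Leave any green look-alike of the box alone.

How it is judged:
On the way, in this order (a step that is already met when the one before it is completed fails the run):
1. the lid has been slid out of its grooves (x of lid in the frame of box below -0.174 m).
2. the lid lies flat on the mat, batten up, let go (x of lid in the frame of mat between -0.045 and 0.045 m and y of lid in the frame of mat between -0.045 and 0.045 m and angle between lid's own z axis and vertical below 0.1 rad and height (world z) of lid below 0.01 m and contact force between lid and the fingers below 0.05 N), for 0.2 s.
3. every pan is in the drawer, which is still open, and is let go (x of pan0 in the frame of drawer_in between 0 and 0.185 m and y of pan0 in the frame of drawer_in between -0.1 and 0.1 m and z of pan0 in the frame of drawer_in between -0.008 and 0.035 m and x of pan1 in the frame of drawer_in between 0 and 0.185 m and y of pan1 in the frame of drawer_in between -0.1 and 0.1 m and z of pan1 in the frame of drawer_in between -0.008 and 0.035 m and x of pan2 in the frame of drawer_in between 0 and 0.185 m and y of pan2 in the frame of drawer_in between -0.1 and 0.1 m and z of pan2 in the frame of drawer_in between -0.008 and 0.035 m and x of pan3 in the frame of drawer_in between 0 and 0.185 m and y of pan3 in the frame of drawer_in between -0.1 and 0.1 m and z of pan3 in the frame of drawer_in between -0.008 and 0.035 m and x of pan4 in the frame of drawer_in between 0 and 0.185 m and y of pan4 in the frame of drawer_in between -0.1 and 0.1 m and z of pan4 in the frame of drawer_in between -0.008 and 0.035 m and value of joint drawer above 0.06 m and contact force between each of pan0, pan1, pan2, pan3, pan4 and the fingers below 0.05 N), for 0.2 s.
4. the drawer is pushed home (value of joint drawer below 0.003 m), for 0.2 s.
At the end, for the whole second after the job is handed in: The lid lies flat (within 0.1 rad) on the cork mat, batten up, its centre within 45 mm of the mat's centre along each of the mat's axes; every pan present is inside the drawer; the drawer is home (less than 3 mm open); all at rest (x of lid in the frame of mat between -0.045 and 0.045 m and y of lid in the frame of mat between -0.045 and 0.045 m and angle between lid's own z axis and vertical below 0.1 rad and height (world z) of lid below 0.01 m and x of pan0 in the frame of drawer_in between 0 and 0.185 m and y of pan0 in the frame of drawer_in between -0.1 and 0.1 m and z of pan0 in the frame of drawer_in between -0.008 and 0.035 m and x of pan1 in the frame of drawer_in between 0 and 0.185 m and y of pan1 in the frame of drawer_in between -0.1 and 0.1 m and z of pan1 in the frame of drawer_in between -0.008 and 0.035 m and x of pan2 in the frame of drawer_in between 0 and 0.185 m and y of pan2 in the frame of drawer_in between -0.1 and 0.1 m and z of pan2 in the frame of drawer_in between -0.008 and 0.035 m and x of pan3 in the frame of drawer_in between 0 and 0.185 m and y of pan3 in the frame of drawer_in between -0.1 and 0.1 m and z of pan3 in the frame of drawer_in between -0.008 and 0.035 m and x of pan4 in the frame of drawer_in between 0 and 0.185 m and y of pan4 in the frame of drawer_in between -0.1 and 0.1 m and z of pan4 in the frame of drawer_in between -0.008 and 0.035 m and value of joint drawer below 0.003 m and linear speed of each of lid, pan0, pan1, pan2, pan3, pan4 below 0.02 m/s); the robot touches nothing.
It fails at once if one of the other things on the table shifted by more than 40 mm (distance of any of eraser, fineliner, sharpener, ink_bottle, brush from where it was at the start of the episode above 0.04 m).
Of pan0, pan1, pan2, pan3, pan4 only 3 to 5 are there at a start; the rules pass over those that are not, and their reading is None.
At some moment in a run one of lid may be knocked a few centimetres aside while the robot is not near it.
Once in a run the grip may slacken for a moment while it holds something.
It also fails if it takes over 210 s, if anything falls off the work surface, if the arm or the gripper's body presses on something with over 40 N, if the wrist force passes 120 N, or if a joint passes its speed limit or range.

ROBOT

A 7-joint arm with a two-finger parallel gripper is mounted at the origin on the work surface. World frame = base frame: x ahead of the robot, y to its left, z up, the work surface at z = 0. Lengths are in m, angles in rad, forces in N, time in s.
With the tool pointing down it reaches from about 0.4 to 0.85 m from the base axis. Payload 10.4 kg.
Tool frame: the origin (TCP) lies where the fingers leave the gripper's body, on its centre line; the fingertips stand 73 mm ahead of it and the grasp point (between the pads) lies 54 mm ahead of it; z points along the fingers, y is the line along which they close (so a half turn about z gives the same grasp; the last joint's range is limited). The gripper opens to 85 mm and grips with 20 to 120 N. Pads are 22 mm wide; open, the fingers measure 114 mm over their backs; the gripper's body (76 mm by 85 mm) begins 54 mm behind the grasp point. The pads swing forward as they close: fully open they stand 13 mm farther back than shut.
Start: joints at [-1.325, 0.332, -0.065, 1.46, 0.022, 1.35, -0.088], TCP at [0.166, 0.603, 0.304] pointing down, gripper open.
Joint ranges: [-2.6, 2.6], [-0.5, 2.12], [-1.47, 1.34], [0.16, 2.42], [-1.27, 4.41], [0.06, 2.06], [-2.6, 2.6]. Speed limits (rad/s): [2.22, 2.22, 2.79, 2.79, 3.14, 3.14, 3.14].

INTERFACE

Orientations are given as a unit quaternion [x, y, z, w].
In Python, from workcell import manip, camera gives the robot as it stands. The module is installed in compiled form; this text tells all that it offers.
- The arm moves only by the shell command python3 -m creep 'ROWS' [OPENING] [FORCE]. ROWS is JSON, a list of rows, each a list of 2 entries, a list of its own where there are three numbers: the shift along the tool's x, y, z in mm, then the turn about the tool's z in rad. In form: [[[tx, ty, tz], twist], ...]. A call has 1 to 5 rows; each row is the pose to reach, as a shift and turn from the pose commanded when the call began, along the tool's axes at that moment; what a row does not reach only later rows make up. A row lasts 1/12 s, in which the tool goes at most 41.7 mm and 7.16 degrees, less where a joint would pass 70% of its speed; a pose out of reach is approached as far as the arm can. A call with a gripper value outside its range is refused whole. OPENING is the opening, from 0 (shut) to 1 (fully open), set as the call begins (- or left out, the last holds). The fingers move at their own pace and stop on an object; FORCE is the grip in N (left out, the last holds). Time passes only in rows, so rows that repeat a pose let the fingers close. It gives the time, the measured TCP pose, the force, the opening and the grip force at its end, in the units of the state.
- manip.get_obs(): the state, without advancing time (a new reading comes with each control period).
- camera(name): name is "scene" or "top" or "wrist"; returns a dict with "pixels" (400x640x3 uint8, red, green, blue), "z_map" (400x640 float32, m along the optical axis (not along the pixel's ray), 0 where there is no reading), "fx", "fy", "cx", "cy" (pixels), "extrinsics" (4x4, takes a point from world to camera coordinates). Camera axes: x right, y down, z forward; pixel columns grow to the right and rows downward; lengths in m; the calibration is good to about 2 mm. A picture is of the moment at which its call begins.
- manip.hand_in(): hands the job in; it is judged then, once.
The state is a dict: "clock": time; "joint_pos": joint angles; "joint_velocities": joint speeds; "tau": joint torques, N m; "position": TCP position; "ee_rot": TCP orientation; "ft_force": force on the tool from outside, world axes, zero at the start; "torque": the same for the moment, N m; "grip_width": opening from 0.0 (shut) to 1.0 (fully open); "grasp_force": force on a finger pad.
Only numpy, scipy, OpenCV 4.12 (cv2) and the standard library are available. Lean on these libraries where they do the work, as an engineer would, in place of code of your own. Each camera call takes 0.05 s, during which the arm holds its last target. There are 200 camera calls.

## Working session

There is one attempt and no reset: what is moved stays moved. The work goes in short steps, Python scripts to look and compute and a shell command to move; the robot and the scene stay as the last step left them, time stands still between calls to the robot, and variables do not carry over. Pictures are saved under pics/ and viewed, at most 14 in all, crops included, and the job is handed in when it is done.

```bash
mkdir -p pics; cat > h.py <<'E'
import numpy as np, cv2
from workcell import manip, camera
from scipy.spatial.transform import Rotation as R
def shot(name,fn=None):
    c=camera(name)
    if fn: cv2.imwrite('pics/'+fn,c['pixels'][:,:,::-1])
    return c
def cloud(c):
    z=c['z_map'];v,u=np.mgrid[:z.shape[0],:z.shape[1]]
    P=np.stack([(u-c['cx'])/c['fx']*z,(v-c['cy'])/c['fy']*z,z],-1)
    T=np.linalg.inv(c['extrinsics']);return P@T[:3,:3].T+T[:3,3]
def st():
    s=manip.get_obs();r=R.from_quat(s['ee_rot'])
    print('t',round(s['clock'],2),'p',np.round(s['position'],4),'rot',np.round(r.as_matrix(),3).tolist(),'F',np.round(s['ft_force'],1),'w',round(s['grip_width'],3),'g',round(s['grasp_force'],1));return s,r
E
python3 - <<'E'
from h import *
st()
for n in('top','scene'):
    c=shot(n,n+'0.png');np.savez(n+'0.npz',**c)
    print(n,c['fx'],np.linalg.inv(c['extrinsics'])[:3].round(2).tolist())
E
```

```text
t 0.0 p [0.1659 0.6023 0.3031] rot [[-0.964, 0.266, -0.0], [0.266, 0.964, -0.001], [-0.0, -0.001, -1.0]] F [ 0.4 -0.6 -0.2] w 0.998 g 0.0
top 378.82410833510966 [[0.01, -0.98, 0.18, 0.36], [-1.0, -0.01, 0.02, 0.01], [-0.01, -0.18, -0.98, 1.02]]
scene 409.2058048300983 [[-0.87, 0.25, -0.42, 0.9], [0.49, 0.48, -0.73, 0.7], [0.02, -0.84, -0.55, 0.57]]
```

View pics/top0.png

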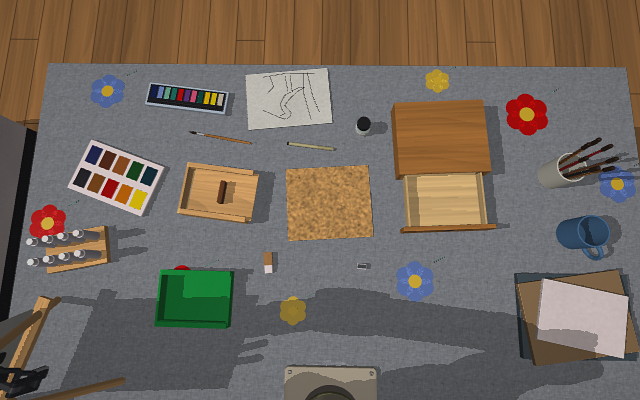

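View pics/scene0.png

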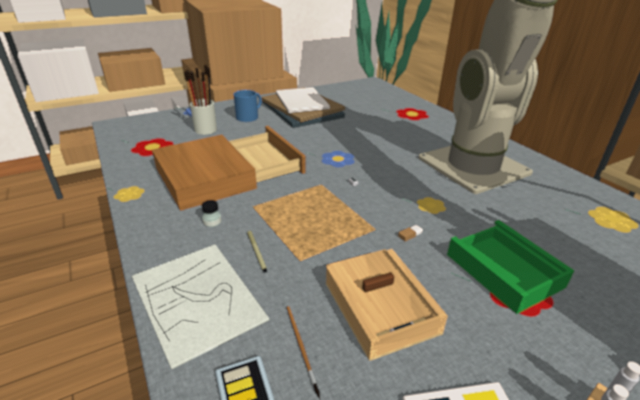

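```bash
python3 - <<'E'
from h import *
c=dict(np.load('top0.npz'));P=cloud(c)
a=c['pixels'][150:235,165:275,::-1];a=cv2.resize(a,None,fx=5,fy=5,interpolation=2)
d=dict(np.load('scene0.npz'))
b=cv2.resize(d['pixels'][240:360,315:455,::-1],(248*2,425),interpolation=2)[:,:240*2]
cv2.imwrite('pics/crop1.png',np.vstack([a,cv2.resize(c['pixels'][90:240,270:510,::-1],(550,170))]))
np.set_printoptions(linewidth=250,suppress=True)
print('box z mm');print((P[158:228:4,172:268:4,2]*1000).round().astype(int))
# regions
def rect(m,name):
    m=cv2.morphologyEx(m.astype(np.uint8),cv2.MORPH_OPEN,np.ones((2,2)))
    n,l,s,ce=cv2.connectedComponentsWithStats(m);k=1+s[1:,4].argmax();q=P[l==k]
    r=cv2.minAreaRect((q[:,:2]*1000).astype(np.float32));print(name,np.round(r[0]),np.round(r[1]),round(r[2],1),'z',np.median(q[:,2]).round(4),len(q))
v,u=np.mgrid[:400,:640]
hsv=cv2.cvtColor(c['pixels'],cv2.COLOR_RGB2HSV)
box=(u>165)&(u<270)&(v>150)&(v<235)
rect(box&(P[...,2]>.04)&(P[...,2]<.052),'box rim')
rect(box&(P[...,2]>.052),'batten')
rect((u>275)&(u<385)&(v>155)&(v<250)&(hsv[...,1]>90),'mat')
cab=(u>380)&(u<510)&(v>85)&(v<245)
rect(cab&(P[...,2]>.05),'cab+front')
rect(cab&(P[...,2]>.05)&(v<180),'cab')
rect(cab&(P[...,2]>.045)&(v>215),'front')
E
```

```text
box z mm
[[ 1  2  2 -5  1  0 -1  0  3  1 -3  2 -2  3 -3 -2 -1 -1  0  2  1 -2  1  4]
 [-2  4  3  3 47 47  2  0  2  0  4  1  1  3 -1 -1  2 -1  1 -2  3 -2  2  7]
 [ 2  1  2  3 48 48 46 49 48 46 50 48 46 -2  0 -1  3  2 -2 -1  1  5  1  0]
 [ 2  0  2 -1 43 19 35 33 33 36 35 47 47 49 46 47 46 46 45 49 49 -1  0 -1]
 [ 3  1  0  0 38 12 36 39 37 38 37 36 38 37 34 39 33 36 38 43 45 37 -1  0]
 [ 3  1  3 46 33  7 34 39 39 35 36 41 38 38 37 36 40 36 36 35 40 35  0 -1]
 [ 4  3  2 44 31  4 34 36 39 37 35 35 53 58 37 35 37 35 39 37 35 36  0  2]
 [-1  1  2 48 21 39 37 37 38 39 36 36 61 57 35 35 37 34 40 39 39 33 -2  1]
 [ 1  1  1 43 16 37 38 41 34 38 32 39 58 53 38 35 38 36 36 37 36 32  1  1]
 [ 3  1  0 38 11 35 35 37 37 38 35 36 57 48 37 36 33 38 38 36 35  0  2 -1]
 [ 0  2 51 36  3 38 38 39 36 38 39 35 60 41 34 35 34 37 39 37 38 -2 -1  2]
 [ 2 -1 46 30  7 35 43 39 37 35 32 36 60 38 34 35 37 36 37 36 34  2  0  3]
 [ 3  1 48 23 38 38 35 36 40 34 38 41 36 35 34 37 37 35 38 34 38  2  2  3]
 [-1  1 46 48 48 44 37 36 36 37 36 36 37 40 37 35 36 34 39 39 38  1 -1  2]
 [ 2 -3  0 30 46 46 47 48 47 49 46 48 46 49 36 36 38 39 35 36  2  0  1 -3]
 [ 1  2  2  1  1  2  2  1  4  9 26 43 50 48 46 48 51 48 48 34  3  0  1  1]
 [ 2  1  1  2  1  1  1  0 -1 -2  0 -1  1  1  1  5  4 22 38 -2  0  5  1 -1]
 [ 0  3  0 -1  1  4 -3  3  1 -2 -1  0  3  0 -3 -1  1  0  3  0 -1 -1  1  0]]
box rim [518. 192.] [447. 182.] 70.7 z 0.0457 842
batten [450. 166.] [356.  56.] 50.7 z 0.0573 130
mat [498.   6.] [278. 230.] 3.6 z 0.0032 6004
cab+front [ 643. -184.] [286. 627.] 31.1 z 0.0599 6614
cab [ 643. -184.] [286. 627.] 31.1 z 0.0599 6614
front [ 467. -314.] [ 11. 263.] 3.0 z 0.0567 479
```

View pics/crop1.png

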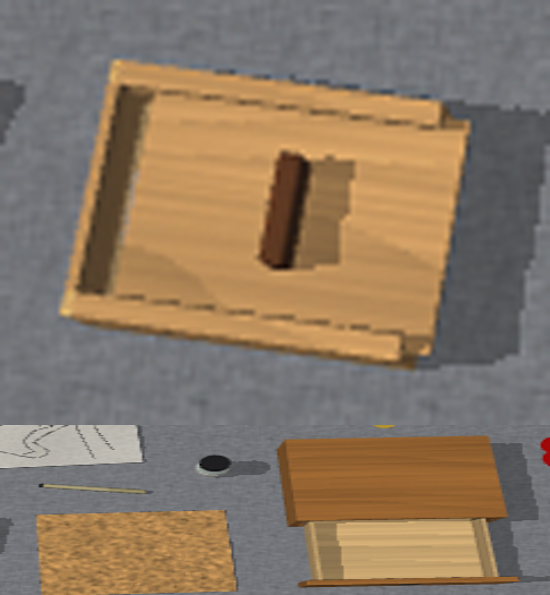

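```bash
cat >> h.py <<'E'
def ray(c,uv,z):
    uv=np.atleast_2d(uv).astype(float);T=np.linalg.inv(c['extrinsics'])
    d=np.c_[(uv[:,0]-c['cx'])/c['fx'],(uv[:,1]-c['cy'])/c['fy'],np.ones(len(uv))]@T[:3,:3].T
    return T[:3,3]+d*((z-T[2,3])/d[:,2])[:,None]
def ori(axis_deg): pass
E
python3 - <<'E'
from h import *
c=dict(np.load('top0.npz'));np.set_printoptions(suppress=True,precision=3)
k=lambda x,y:(165+x/5-.4,150+y/5-.4)
print('box closed end corners',ray(c,[k(113,61),k(62,314)],.046)[:,:2])
print('lid far edge', ray(c,[k(468,122),k(430,353)],.036)[:,:2],'rim ends',ray(c,[k(443,100),k(401,360)],.046)[:,:2])
b=ray(c,[k(278,153),k(304,156),k(290,268),k(262,262)],.058);print('batten top',b[:,:2],b.mean(0))
m=ray(c,[(286,169),(369.5,165),(373,237),(289,241)],.003);print('mat',m[:,:2],m.mean(0))
f=ray(c,[(401.5,231),(496,228)],.058);print('front bottom corners',f[:,:2])
f=ray(c,[(392,101),(485,99.5),(492,173),(395,176)],.06);print('cab',f[:,:2],f.mean(0))
hsv=cv2.cvtColor(c['pixels'],cv2.COLOR_RGB2HSV)
m=np.zeros((400,640),np.uint8);s=(slice(155,230),slice(190,260));g=hsv[s];m[s]=(g[...,2]<110)&(g[...,1]>90)
n,l,stt,ce=cv2.connectedComponentsWithStats(m)
for i in range(1,n):
  if stt[i,4]>15: print(stt[i],ce[i])
for nm,p in(('eraser',(268,262)),('sharp',(364,266)),('ink',(364,125)),('pen',(310,146)),('brushR',(250,142)),('brushL',(190,133))):print(nm,ray(c,[p],.01)[0,:2])
E
```

```text
box closed end corners [[0.636 0.392]
 [0.498 0.408]]
lid far edge [[0.607 0.201]
 [0.482 0.216]] rim ends [[0.616 0.213]
 [0.477 0.228]]
batten top [[0.584 0.296]
 [0.582 0.282]
 [0.522 0.286]
 [0.525 0.301]] [0.553 0.291 0.058]
mat [[ 0.631  0.13 ]
 [ 0.645 -0.102]
 [ 0.445 -0.11 ]
 [ 0.431  0.116]] [0.538 0.009 0.003]
front bottom corners [[ 0.456 -0.176]
 [ 0.467 -0.416]]
cab [[ 0.809 -0.158]
 [ 0.815 -0.408]
 [ 0.611 -0.414]
 [ 0.6   -0.162]] [ 0.708 -0.285  0.06 ]
[190 167   5  21  49] [190.939 175.082]
[217 181  10  23 151] [221.861 192.02 ]
eraser [0.374 0.169]
sharp [ 0.367 -0.085]
ink [ 0.759 -0.086]
pen [0.696 0.065]
brushR [0.706 0.233]
brushL [0.731 0.405]
```

```bash
cat > go.py <<'E'
import sys
from h import *
# go.py x y z yaw(deg, dir of tool y, mod 180) -> shift in tool frame
x,y,z,yaw=map(float,sys.argv[1:5]);s,r=st();M=r.as_matrix()
d=(np.array([x,y,z])-s['position'])@M*1000
a=np.degrees(np.arctan2(M[1,1],M[0,1]));e=(yaw-a+90)%180-90
print('shift',d.round(1),'twist',round(-np.radians(e),3),'q7',round(s['joint_pos'][6],2))
E
python3 -m creep '[[[-30,-13,3],0],[[-61,-26,6],0],[[-91,-39,9],0],[[-122,-53,12],0],[[-152,-66,16],0]]'
python3 -m creep '[[[-30,-13,3],0],[[-61,-26,6],0],[[-91,-39,9],0],[[-122,-53,12],0],[[-152,-66,16],0]]'
python3 -m creep '[[[-30,-13,3],0],[[-61,-26,6],0],[[-91,-39,9],0],[[-122,-53,12],0],[[-152,-66,16],0]]'
python3 go.py .553 .291 .25 83.5
python3 - <<'E'
from h import *
c=shot('wrist','w1.png');np.savez('w1.npz',**c)
E
```

```text
clock: 0.52
position: [0.2961, 0.4972, 0.2876]
ee_rot: [0.134, 0.991, -0.0, -0.0]
ft_force: [0.4, -0.2, 0.1]
grip_width: 1.001
grasp_force: 0.0
clock: 0.93
position: [0.4251, 0.3931, 0.2717]
ee_rot: [0.134, 0.991, -0.0, -0.0]
ft_force: [0.8, 0.8, -0.2]
grip_width: 1.002
grasp_force: 0.0
clock: 1.35
position: [0.5541, 0.2892, 0.2556]
ee_rot: [0.134, 0.991, -0.0, -0.0]
ft_force: [0.6, -0.3, 0.3]
grip_width: 0.999
grasp_force: 0.0
t 1.35 p [0.5541 0.2892 0.2556] rot [[-0.964, 0.266, -0.0], [0.266, 0.964, -0.0], [0.0, -0.0, -1.0]] F [ 0.6 -0.3  0.3] w 0.999 g 0.0
shift [1.6 1.5 5.6] twist -0.155 q7 0.8
```

View pics/w1.png

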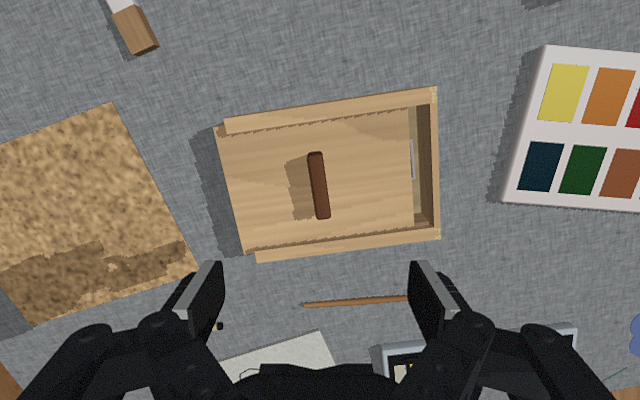

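```bash
python3 - <<'E'
from h import *
c=dict(np.load('w1.npz'));np.set_printoptions(suppress=True,precision=4)
hsv=cv2.cvtColor(c['pixels'],cv2.COLOR_RGB2HSV);P=cloud(c)
m=np.zeros((400,640),np.uint8);s=(slice(135,235),slice(280,350));m[s]=(P[s][...,2]>.05)&(P[s][...,2]<.066)
n,l,t,ce=cv2.connectedComponentsWithStats(m);k=1+t[1:,4].argmax();v,u=np.nonzero(l==k)
q=ray(c,np.c_[u,v],.058);r=cv2.minAreaRect((q[:,:2]*1000).astype(np.float32));print('batten',r,len(u),np.median(P[l==k][:,2]))
print(ray(c,[(317,153),(323,218)],.058))
a=ray(c,[(435,88),(440,238)],.046);print('box closed',a)
b=ray(c,[(225,134),(258,262)],.046);print(b)
E
python3 go.py .553 .291 .16 83.5
```

```text
batten ((552.1729736328125, 292.4036865234375), (13.845186233520508, 60.16184997558594), 83.08837127685547) 1046 0.057748715320628585
[[0.5232 0.2989 0.058 ]
 [0.5813 0.2887 0.058 ]]
box closed [[0.4989 0.4065 0.046 ]
 [0.6356 0.3906 0.046 ]]
[[0.4884 0.2262 0.046 ]
 [0.6142 0.2139 0.046 ]]
t 1.4 p [0.5587 0.2827 0.2546] rot [[-0.962, 0.273, 0.002], [0.273, 0.962, -0.004], [-0.003, -0.004, -1.0]] F [ 1.7 -5.6 -1. ] w 1.002 g 0.0
shift [ 8.   6.8 94.5] twist -0.163 q7 0.81
```

```bash

python3 -m creep '[[[0,0,0],-0.08],[[0,0,0],-0.16],[[0,0,0],-0.16]]' >/dev/null
python3 go.py .5522 .2924 .116 83.1
```

```text
t 1.65 p [0.553  0.2903 0.2553] rot [[-0.994, 0.105, -0.001], [0.105, 0.994, -0.0], [0.001, -0.001, -1.0]] F [ 0.3 -1.2  0.6] w 0.994 g 0.0
shift [  0.9   2.1 139.3] twist 0.015 q7 0.96
```

```bash

python3 -m creep '[[[1,2,35],0.015],[[1,2,70],0.015],[[1,2,105],0.015],[[1,2,130],0.015],[[1,2,139],0.015]]' >/dev/null
python3 -m creep '[[[0,0,0],0],[[0,0,0],0],[[0,0,0],0],[[0,0,0],0],[[0,0,0],0]]' 0 60
python3 -m creep '[[[0,0,0],0],[[0,0,0],0],[[0,0,0],0],[[0,0,0],0],[[0,0,0],0]]' 0 60
python3 go.py .537 .13 .116 83.1
```

```text
clock: 2.48
position: [0.5529, 0.2931, 0.1186]
ee_rot: [0.062, 0.998, 0.001, 0.001]
ft_force: [0.2, 0.8, 0.1]
grip_width: 0.298
grasp_force: 0.0
clock: 2.9
position: [0.5528, 0.2931, 0.1183]
ee_rot: [0.062, 0.998, 0.001, 0.001]
ft_force: [-1.0, -0.6, 6.7]
grip_width: 0.142
grasp_force: 61.6
t 2.9 p [0.5528 0.2931 0.1183] rot [[-0.992, 0.124, 0.002], [0.124, 0.992, 0.001], [-0.001, 0.001, -1.0]] F [-1.  -0.6  6.7] w 0.142 g 61.6
shift [  -4.5 -163.8    2. ] twist -0.003 q7 0.96
```

```bash

python3 -m creep '[[[0,0,-1],0],[[0,-10,-1],0],[[0,-25,-1],0],[[-1,-40,-1],0],[[-1,-55,-1],0]]'
python3 -m creep '[[[0,-15,0],0],[[0,-30,0],0],[[0,-45,0],0],[[-1,-60,0],0],[[-1,-75,0],0]]'
python3 -m creep '[[[0,-15,0],0],[[0,-30,0],0],[[0,-45,0],0],[[0,-50,0],0],[[0,-50,0],0]]'
python3 - <<'E'
from h import *
st();c=shot('top','t2.png')
E
python3 go.py .538 .009 .15 83.1
```

```text
clock: 3.32
position: [0.5466, 0.236, 0.1183]
ee_rot: [0.062, 0.998, 0.0, 0.0]
ft_force: [0.6, 2.3, 3.9]
grip_width: 0.142
grasp_force: 61.2
clock: 3.73
position: [0.538, 0.1616, 0.1179]
ee_rot: [0.062, 0.998, -0.0, -0.0]
ft_force: [0.5, 0.7, 2.3]
grip_width: 0.144
grasp_force: 61.0
clock: 4.15
position: [0.5314, 0.1113, 0.1173]
ee_rot: [0.063, 0.998, -0.001, -0.001]
ft_force: [0.4, 0.2, -1.2]
grip_width: 0.146
grasp_force: 60.6
t 4.15 p [0.5314 0.1113 0.1173] rot [[-0.992, 0.126, -0.002], [0.126, 0.992, -0.001], [0.001, -0.002, -1.0]] F [ 0.4  0.2 -1.2] w 0.146 g 60.6
t 4.2 p [0.5316 0.1129 0.1175] rot [[-0.992, 0.125, -0.001], [0.125, 0.992, -0.0], [0.001, -0.001, -1.0]] F [ 1.1  1.6 -2.2] w 0.145 g 60.6
shift [ -19.2 -102.3  -32.4] twist -0.005 q7 1.23
```

View pics/t2.png

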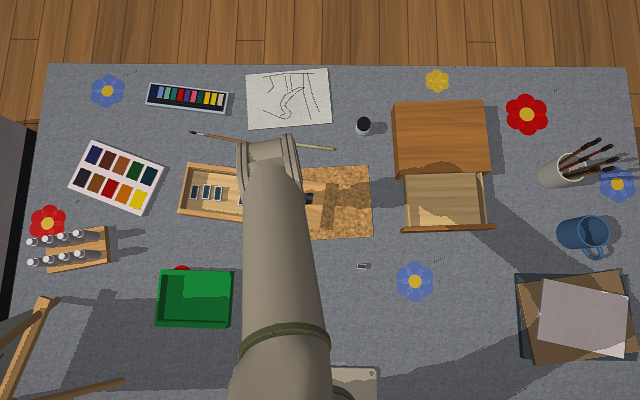

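```bash

python3 -m creep '[[[-4,-20,-4],0],[[-8,-42,-4],0],[[-12,-64,-4],0],[[-16,-86,-4],0],[[-19,-103,-4],0]]'
python3 -m creep '[[[0,0,0],-0.05],[[0,0,0],-0.1],[[0,0,0],-0.14],[[0,0,5],-0.14],[[0,0,10],-0.14]]'
python3 go.py .538 .009 .0905 90
```

```text
clock: 4.62
position: [0.5381, 0.0084, 0.1217]
ee_rot: [0.062, 0.998, -0.0, -0.0]
ft_force: [-0.1, -0.0, -0.6]
grip_width: 0.14
grasp_force: 60.6
clock: 5.03
position: [0.5383, 0.0101, 0.1115]
ee_rot: [-0.008, 1.0, 0.0, 0.0]
ft_force: [1.0, -0.4, -1.0]
grip_width: 0.142
grasp_force: 60.6
t 5.03 p [0.5383 0.0101 0.1115] rot [[-1.0, -0.016, 0.0], [-0.016, 1.0, 0.0], [-0.0, 0.0, -1.0]] F [ 1.  -0.4 -1. ] w 0.142 g 60.6
shift [ 0.3 -1.1 21. ] twist 0.016 q7 1.57
```

```bash

python3 -m creep '[[[0,-1,6],0],[[0,-1,12],0],[[0,-1,16],0],[[0,-1,18],0],[[0,-1,20],0]]'
python3 -m creep '[[[0,0,1],0],[[0,0,1],0],[[0,0,1],0]]'
python3 go.py .538 .009 .0905 90
```

```text
clock: 5.45
position: [0.538, 0.0083, 0.0914]
ee_rot: [-0.008, 1.0, -0.0, -0.0]
ft_force: [-0.5, -0.3, -1.6]
grip_width: 0.141
grasp_force: 60.6
clock: 5.7
position: [0.5383, 0.0083, 0.0911]
ee_rot: [-0.008, 1.0, 0.0, 0.0]
ft_force: [-0.8, -0.3, 0.2]
grip_width: 0.143
grasp_force: 60.6
t 5.7 p [0.5383 0.0083 0.0911] rot [[-1.0, -0.016, 0.0], [-0.016, 1.0, 0.0], [-0.0, 0.0, -1.0]] F [-0.8 -0.3  0.2] w 0.143 g 60.6
shift [0.3 0.7 0.6] twist 0.016 q7 1.58
```

```bash

python3 -m creep '[[[0,0,0],0],[[0,0,0],0],[[0,0,0],0],[[0,0,0],0],[[0,0,-10],0]]' 0.6
python3 -m creep '[[[0,0,-35],0],[[0,0,-70],0],[[0,0,-105],0],[[0,0,-140],0],[[0,0,-160],0]]' >/dev/null
python3 -m creep '[[[0,40,0],0],[[0,80,0],0],[[0,120,0],0],[[0,160,0],0],[[0,200,0],0]]' >/dev/null
python3 -m creep '[[[0,35,0],0.05],[[0,70,0],0.1],[[0,85,0],0.12],[[0,85,0],0.12],[[0,85,0],0.12]]' >/dev/null
python3 - <<'E'
from h import *
st();c=shot('wrist','w3.png');np.savez('w3.npz',**c)
c=shot('top','t3.png');np.savez('t3.npz',**c)
a=cv2.imread('pics/w3.png');b=cv2.imread('pics/t3.png')
cv2.imwrite('pics/j3.png',np.vstack([a,cv2.resize(b[150:250,270:510],(480,200))] if 0 else [a,cv2.copyMakeBorder(cv2.resize(b[150:250,270:510],(480,200)),0,0,0,160,0)]))
E
```

```text
clock: 6.12
position: [0.5372, 0.0082, 0.0998]
ee_rot: [-0.008, 1.0, -0.0, -0.001]
ft_force: [-1.2, 0.4, -0.3]
grip_width: 0.601
grasp_force: 0.0
t 7.37 p [0.5332 0.2937 0.2613] rot [[-0.995, 0.102, 0.0], [0.102, 0.995, -0.0], [-0.0, -0.0, -1.0]] F [-0.3 -0.3  0.9] w 0.595 g 0.0
```

View pics/j3.png

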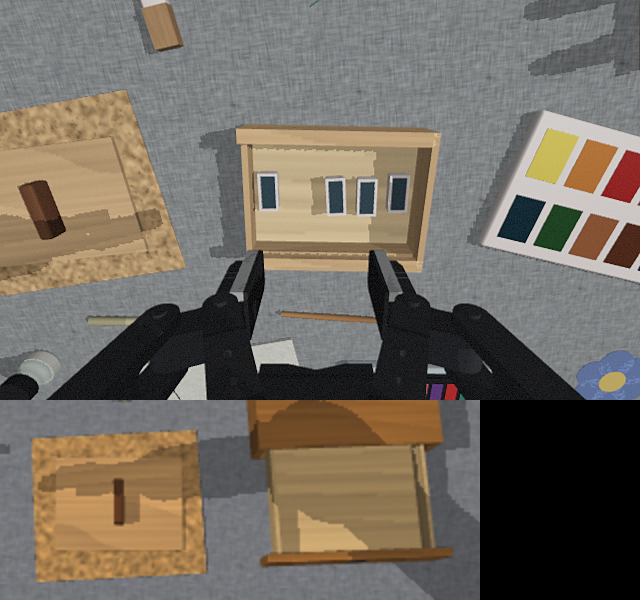

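```bash

cat > pans.py <<'E'
from h import *
def find(c,ztop,roi,show=True):
    hsv=cv2.cvtColor(c['pixels'],cv2.COLOR_RGB2HSV);u0,u1,v0,v1=roi
    m=np.zeros((400,640),np.uint8);g=hsv[v0:v1,u0:u1].astype(int)
    m[v0:v1,u0:u1]=((g[...,0]>80)&(g[...,0]<135)&(g[...,2]<110)&(g[...,1]>60))
    n,l,t,ce=cv2.connectedComponentsWithStats(m)
    for i in range(1,n):
        if t[i,4]<60: continue
        v,u=np.nonzero(l==i);q=ray(c,np.c_[u,v],ztop)
        r=cv2.minAreaRect((q[:,:2]*1000).astype(np.float32));w,h=r[1];a=r[2] if w>h else r[2]-90
        print('px',ce[i].round(),'xy mm',np.round(r[0],1),'size',np.round(r[1],1),'long axis deg',round(a,1))
E
python3 - <<'E'
from pans import *
find(dict(np.load('w3.npz')),.02,(245,420,150,245))
E
python3 go.py .553 .291 .26 -6.5

```

```text
px [268. 192.] xy mm [544.1 243.8] size [13.2 32. ] long axis deg -5.7
px [398. 194.] xy mm [559.5 375.8] size [13.1 32.1] long axis deg -5.6
px [336. 197.] xy mm [556.1 312.1] size [13.1 32.6] long axis deg -2.4
px [367. 198.] xy mm [560.6 343.6] size [13.4 32.4] long axis deg -5.7
t 7.47 p [0.534  0.2916 0.2614] rot [[-0.994, 0.105, 0.001], [0.105, 0.994, -0.001], [-0.001, -0.001, -1.0]] F [-0.  -1.  -0.6] w 0.6 g 0.0
shift [-19.    1.4   1.4] twist -1.562 q7 0.92
```

```bash

python3 -m creep '[[[0,0,0],0.12],[[0,0,0],0.24],[[0,0,0],0.36],[[0,0,0],0.48],[[0,0,0],0.6]]' 0.68 30 >/dev/null
python3 -m creep '[[[0,0,0],0.12],[[0,0,0],0.24],[[0,0,0],0.36],[[0,0,0],0.48],[[0,0,0],0.6]]' >/dev/null
python3 -m creep '[[[0,0,0],0.12],[[0,0,0],0.24],[[0,0,0],0.38],[[0,0,0],0.38],[[0,0,0],0.38]]' >/dev/null
python3 go.py .5441 .2438 .16 -5.7

```

```text
t 8.72 p [0.5339 0.2919 0.2613] rot [[0.112, 0.994, 0.0], [0.994, -0.112, 0.0], [0.0, 0.0, -1.0]] F [0.3 1.  0.3] w 0.679 g 0.0
shift [-46.7  15.5 101.3] twist -0.013 q7 -0.6
```

```bash

python3 -m creep '[[[-20,5,30],-0.013],[[-40,12,60],-0.013],[[-47,15,100],-0.013],[[-47,15,130],-0.013],[[-47,15,150],-0.013]]' >/dev/null
python3 go.py .5441 .2438 .081 -5.7

```

```text
t 9.13 p [0.5423 0.2426 0.108 ] rot [[0.097, 0.995, -0.003], [0.995, -0.097, -0.002], [-0.002, -0.003, -1.0]] F [-0.2  0.3 -0.2] w 0.682 g 0.0
shift [ 1.5  1.8 27. ] twist 0.002 q7 -0.46
```

```bash

python3 -m creep '[[[0,1,10],0],[[0,1,20],0],[[0,1,29],0],[[0,1,29],0],[[0,1,29],0]]' >/dev/null
python3 -m creep '[[[0,0,0],0],[[0,0,0],0],[[0,0,0],0],[[0,0,0],0],[[0,0,0],0]]' 0.2 30
python3 -m creep '[[[0,0,0],0],[[0,0,0],0],[[0,0,-5],0],[[0,0,-20],0],[[0,0,-40],0]]'
python3 go.py .51 -.25 .15 90

```

```text
clock: 9.97
position: [0.5448, 0.2452, 0.0832]
ee_rot: [0.741, 0.671, 0.001, 0.0]
ft_force: [-1.8, -0.7, 6.3]
grip_width: 0.456
grasp_force: 30.7
clock: 10.38
position: [0.5433, 0.2443, 0.1214]
ee_rot: [0.742, 0.671, -0.001, -0.0]
ft_force: [0.6, -0.2, -0.0]
grip_width: 0.456
grasp_force: 30.3
t 10.38 p [0.5433 0.2443 0.1214] rot [[0.1, 0.995, -0.002], [0.995, -0.1, -0.001], [-0.002, -0.002, -1.0]] F [ 0.6 -0.2 -0. ] w 0.456 g 30.3
shift [-495.2   16.1  -27.8] twist 1.471 q7 -0.47
```

```bash

python3 -m creep '[[[0,0,-30],0],[[-35,3,-45],0],[[-75,6,-45],0],[[-115,10,-45],0],[[-155,13,-45],0]]'
python3 -m creep '[[[-40,3,0],0],[[-80,7,0],0],[[-120,10,0],0],[[-160,13,0],0],[[-200,16,0],0]]'
python3 -m creep '[[[-40,3,0],0],[[-80,7,0],0],[[-115,10,0],0],[[-115,10,0],0],[[-115,10,0],0]]'
python3 go.py .535 -.228 .092 -5.7
python3 - <<'E'
from h import *
c=shot('wrist','w4.png');np.savez('w4.npz',**c)
E

```

```text
clock: 10.8
position: [0.5415, 0.0877, 0.1679]
ee_rot: [0.741, 0.671, 0.001, 0.0]
ft_force: [0.9, -1.2, -0.2]
grip_width: 0.46
grasp_force: 20.1
clock: 11.22
position: [0.5372, -0.1132, 0.1676]
ee_rot: [0.741, 0.671, 0.001, 0.0]
ft_force: [0.4, 0.9, -0.8]
grip_width: 0.458
grasp_force: 35.4
clock: 11.63
position: [0.5352, -0.2295, 0.1673]
ee_rot: [0.743, 0.669, -0.0, 0.0]
ft_force: [-0.4, 1.6, -0.3]
grip_width: 0.458
grasp_force: 35.4
t 11.63 p [ 0.5352 -0.2295  0.1673] rot [[0.104, 0.995, 0.0], [0.995, -0.104, -0.001], [-0.001, 0.0, -1.0]] F [-0.4  1.6 -0.3] w 0.458 g 35.4
shift [ 1.5 -0.4 75.3] twist -0.005 q7 0.4
```

View pics/w4.png

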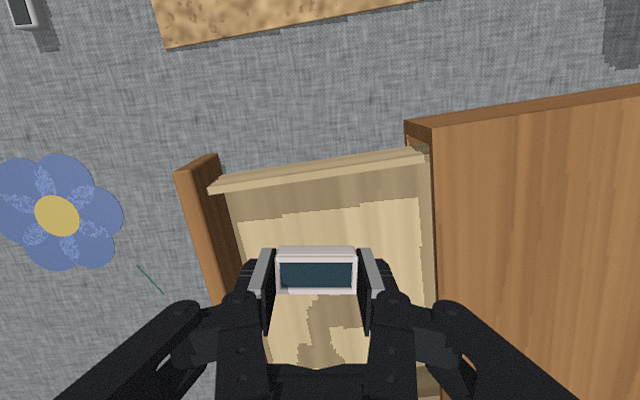

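```bash
python3 - <<'E'
from h import *
c=dict(np.load('w4.npz'))
print('panel inner',ray(c,[(220,160)],.058),'panel outer',ray(c,[(175,172)],.058),'wall inner',ray(c,[(222,194),(422,160)],.042),'cab face',ray(c,[(433,129),(442,380)],.06))
E
```

```text
panel inner [[ 0.48618146 -0.17936451  0.058     ]] panel outer [[ 0.45908866 -0.18358936  0.058     ]] wall inner [[ 0.47793911 -0.20400644  0.042     ]
 [ 0.60521618 -0.19498376  0.042     ]] cab face [[ 0.60549684 -0.17408941  0.06      ]
 [ 0.61427212 -0.35379088  0.06      ]]
```

```bash

python3 -m creep '[[[1,2,30],0],[[1,2,55],0],[[1,2,68],0],[[1,2,74],0],[[1,2,75],0]]'
python3 -m creep '[[[0,0,0],0],[[0,0,0],0],[[0,0,0],0],[[0,0,-5],0],[[0,0,-35],0]]' 0.62
python3 -m creep '[[[0,0,-35],0],[[40,-4,-40],0],[[80,-8,-40],0],[[120,-12,-40],0],[[160,-16,-40],0]]'
python3 go.py .5561 .3121 .165 -4.5

```

```text
clock: 12.1
position: [0.538, -0.2249, 0.0912]
ee_rot: [0.741, 0.671, -0.0, -0.001]
ft_force: [-0.2, 0.7, 0.5]
grip_width: 0.454
grasp_force: 35.4
clock: 12.52
position: [0.5362, -0.225, 0.1241]
ee_rot: [0.741, 0.671, -0.002, -0.003]
ft_force: [0.4, 0.4, 0.1]
grip_width: 0.621
grasp_force: 0.0
clock: 12.93
position: [0.5382, -0.0637, 0.1682]
ee_rot: [0.742, 0.671, 0.001, 0.0]
ft_force: [0.4, 1.1, 0.1]
grip_width: 0.622
grasp_force: 0.0
t 12.93 p [ 0.5382 -0.0637  0.1682] rot [[0.101, 0.995, 0.002], [0.995, -0.101, 0.001], [0.001, 0.002, -1.0]] F [0.4 1.1 0.1] w 0.622 g 0.0
shift [375.7 -20.    3.5] twist -0.022 q7 0.07
```

```bash

python3 -m creep '[[[40,-2,0],0],[[80,-4,0],0],[[120,-6,0],0],[[160,-9,0],0],[[200,-11,0],0]]' 0.68 >/dev/null
python3 -m creep '[[[40,-2,0],0],[[80,-4,0],0],[[120,-6,0],0],[[160,-8,0],0],[[176,-9,0],0]]'  >/dev/null
python3 -m creep '[[[0,0,30],-0.02],[[0,0,50],-0.02],[[0,0,50],-0.02]]'  >/dev/null
python3 go.py .5561 .3121 .083 -4.5

```

```text
t 14.02 p [0.554  0.31   0.1134] rot [[0.079, 0.997, -0.005], [0.997, -0.079, -0.004], [-0.004, -0.004, -1.0]] F [-0.8 -0.8 -0.9] w 0.679 g 0.0
shift [ 2.4  2.1 30.4] twist -0.001 q7 -0.53
```

```bash

python3 -m creep '[[[1,1,12],0],[[1,1,24],0],[[1,1,29],0],[[1,1,30],0],[[1,1,30],0]]' >/dev/null
python3 -m creep '[[[0,0,0],0],[[0,0,0],0],[[0,0,0],0],[[0,0,0],0],[[0,0,0],0]]' 0.2 35
python3 -m creep '[[[0,0,0],0],[[0,0,0],0],[[0,0,-15],0],[[0,0,-45],0],[[0,0,-80],0]]'
python3 go.py .538 -.272 .165 -4.5

```

```text
clock: 14.85
position: [0.5574, 0.312, 0.088]
ee_rot: [0.735, 0.678, 0.001, 0.0]
ft_force: [-1.1, -1.0, 6.4]
grip_width: 0.446
grasp_force: 35.5
clock: 15.27
position: [0.5557, 0.3112, 0.166]
ee_rot: [0.735, 0.678, -0.002, -0.0]
ft_force: [0.2, 0.5, 0.4]
grip_width: 0.452
grasp_force: 35.3
t 15.27 p [0.5557 0.3112 0.166 ] rot [[0.08, 0.997, -0.003], [0.997, -0.08, -0.002], [-0.003, -0.003, -1.0]] F [0.2 0.5 0.4] w 0.452 g 35.3
shift [-582.8   28.9    2.4] twist -0.001 q7 -0.54
```

```bash

python3 -m creep '[[[-40,2,0],0],[[-80,4,0],0],[[-120,6,0],0],[[-160,8,0],0],[[-200,10,0],0]]' >/dev/null
python3 -m creep '[[[-40,2,0],0],[[-80,4,0],0],[[-120,6,0],0],[[-160,8,0],0],[[-200,10,0],0]]' 
python3 -m creep '[[[-40,2,0],0],[[-80,4,0],0],[[-120,6,0],0],[[-160,8,0],0],[[-182,9,0],0]]' >/dev/null
python3 -m creep '[[[0,0,25],0],[[0,0,45],0],[[0,0,45],0]]'
python3 go.py .538 -.270 .096 -4.5

```

```text
clock: 16.1
position: [0.5445, -0.0903, 0.1673]
ee_rot: [0.735, 0.678, 0.0, 0.0]
ft_force: [0.6, 0.1, -0.6]
grip_width: 0.448
grasp_force: 35.3
clock: 16.77
position: [0.5373, -0.2701, 0.1183]
ee_rot: [0.735, 0.678, -0.001, -0.002]
ft_force: [-1.3, 0.7, -1.3]
grip_width: 0.449
grasp_force: 35.3
t 16.77 p [ 0.5373 -0.2701  0.1183] rot [[0.081, 0.997, -0.005], [0.997, -0.081, 0.002], [0.002, -0.005, -1.0]] F [-1.3  0.7 -1.3] w 0.449 g 35.3
shift [ 0.1  0.8 22.3] twist -0.002 q7 0.53
```

```bash

python3 -m creep '[[[0,1,10],0],[[0,1,18],0],[[0,1,22],0],[[0,1,22],0],[[0,1,22],0]]'
python3 -m creep '[[[0,0,0],0],[[0,0,0],0],[[0,0,0],0],[[0,0,-5],0],[[0,0,-35],0]]' 0.68
python3 -m creep '[[[0,0,-35],0],[[40,-2,-36],0],[[80,-4,-36],0],[[120,-6,-36],0],[[160,-8,-36],0]]' >/dev/null
python3 -m creep '[[[40,-2,0],0],[[80,-4,0],0],[[120,-6,0],0],[[160,-8,0],0],[[200,-10,0],0]]'>/dev/null
python3 -m creep '[[[40,-2,0],0],[[80,-4,0],0],[[120,-6,0],0],[[160,-8,0],0],[[200,-10,0],0]]'>/dev/null
python3 -m creep '[[[40,-2,0],0.01],[[53,-2,0],0.02],[[53,-2,0],0.02]]'>/dev/null
python3 go.py .5606 .3436 .087 -5.7

```

```text
clock: 17.18
position: [0.5405, -0.2706, 0.1002]
ee_rot: [0.735, 0.678, 0.0, 0.0]
ft_force: [-0.0, 0.2, 1.1]
grip_width: 0.452
grasp_force: 35.3
clock: 17.6
position: [0.5382, -0.2694, 0.1315]
ee_rot: [0.735, 0.678, -0.002, -0.003]
ft_force: [-0.1, -0.7, -0.3]
grip_width: 0.682
grasp_force: 0.0
t 19.1 p [0.5578 0.3481 0.1708] rot [[0.094, 0.996, -0.0], [0.996, -0.094, 0.002], [0.002, -0.001, -1.0]] F [-0.4 -0.7 -0.1] w 0.683 g 0.0
shift [-4.4  3.3 83.8] twist 0.005 q7 -0.6
```

```bash

python3 -m creep '[[[-4,3,30],0],[[-4,3,50],0],[[-4,3,60],0],[[-4,3,60],0]]' >/dev/null
python3 go.py .5606 .3436 .085 -5.7

```

```text
t 19.43 p [0.5611 0.3369 0.1088] rot [[0.101, 0.995, -0.003], [0.995, -0.101, -0.003], [-0.003, -0.003, -1.0]] F [-1.3 -0.7  0.6] w 0.682 g 0.0
shift [ 6.7 -1.1 23.7] twist -0.001 q7 -0.57
```

```bash

python3 -m creep '[[[5,-1,5],0],[[5,-1,12],0],[[5,-1,20],0],[[5,-1,23],0],[[5,-1,23],0]]' >/dev/null
python3 go.py .5606 .3436 .085 -5.7
python3 -m creep '[[[0,0,0],0],[[0,0,0],0],[[0,0,0],0],[[0,0,0],0],[[0,0,0],0]]' 0.2 35
python3 -m creep '[[[0,0,0],0],[[0,0,0],0],[[0,0,-15],0],[[0,0,-45],0],[[0,0,-80],0]]'
python3 go.py .538 -.315 .165 -5.7

```

```text
t 19.85 p [0.5611 0.3433 0.0871] rot [[0.1, 0.995, -0.001], [0.995, -0.1, -0.001], [-0.001, -0.001, -1.0]] F [-0.2  0.5 -0.3] w 0.676 g 0.0
shift [ 0.3 -0.5  2.1] twist -0.0 q7 -0.57
clock: 20.27
position: [0.5618, 0.3436, 0.0885]
ee_rot: [0.742, 0.671, 0.001, 0.0]
ft_force: [0.7, 0.4, 4.3]
grip_width: 0.447
grasp_force: 35.5
clock: 20.68
position: [0.5601, 0.3428, 0.1664]
ee_rot: [0.742, 0.671, -0.002, -0.0]
ft_force: [-0.0, 0.3, 0.1]
grip_width: 0.446
grasp_force: 35.2
t 20.68 p [0.5601 0.3428 0.1664] rot [[0.1, 0.995, -0.004], [0.995, -0.1, -0.003], [-0.003, -0.004, -1.0]] F [-0.   0.3  0.1] w 0.446 g 35.2
shift [-656.8   43.6    3.4] twist -0.0 q7 -0.59
```

```bash

python3 -m creep '[[[-40,3,0],0],[[-80,6,0],0],[[-120,8,0],0],[[-160,11,0],0],[[-200,13,0],0]]' >/dev/null
python3 -m creep '[[[-40,3,0],0],[[-80,6,0],0],[[-120,8,0],0],[[-160,11,0],0],[[-200,13,0],0]]' >/dev/null
python3 -m creep '[[[-40,3,0],0],[[-80,6,0],0],[[-120,8,0],0],[[-160,11,0],0],[[-200,13,0],0]]' >/dev/null
python3 -m creep '[[[-40,3,0],0],[[-56,4,0],0],[[-56,4,20],0],[[-56,4,45],0],[[-56,4,45],0]]'
python3 go.py .538 -.315 .096 -5.7

```

```text
clock: 22.35
position: [0.5365, -0.3124, 0.1182]
ee_rot: [0.742, 0.671, -0.001, -0.003]
ft_force: [-0.8, 1.7, -0.9]
grip_width: 0.447
grasp_force: 35.4
t 22.35 p [ 0.5365 -0.3124  0.1182] rot [[0.1, 0.995, -0.006], [0.995, -0.1, 0.003], [0.002, -0.007, -1.0]] F [-0.8  1.7 -0.9] w 0.447 g 35.4
shift [-2.5  1.9 22.2] twist -0.001 q7 0.59
```

```bash

python3 -m creep '[[[-2,1,12],0],[[-2,1,20],0],[[-2,1,25],0],[[-2,1,25],0],[[-2,1,25],0]]'
python3 -m creep '[[[0,0,0],0],[[0,0,0],0],[[0,0,0],0],[[0,0,-5],0],[[0,0,-35],0]]' 0.68
python3 -m creep '[[[0,0,-35],0],[[40,-3,-38],0],[[80,-6,-38],0],[[120,-8,-38],0],[[160,-11,-38],0]]' >/dev/null
python3 -m creep '[[[40,-3,0],0],[[80,-6,0],0],[[120,-8,0],0],[[160,-11,0],0],[[200,-14,0],0]]'>/dev/null
python3 -m creep '[[[40,-3,0],0],[[80,-6,0],0],[[120,-8,0],0],[[160,-11,0],0],[[200,-14,0],0]]'>/dev/null
python3 -m creep '[[[40,-3,0],0],[[80,-6,0],0],[[120,-8,0],0],[[130,-8,0],0],[[130,-8,0],0]]'>/dev/null
python3 -m creep '[[[0,0,0],0],[[0,0,30],0],[[0,0,50],0],[[0,0,50],0]]'>/dev/null
python3 go.py .5595 .3755 .085 -5.7

```

```text
clock: 22.77
position: [0.5397, -0.3155, 0.0982]
ee_rot: [0.741, 0.671, 0.0, 0.0]
ft_force: [0.3, -0.5, -0.3]
grip_width: 0.45
grasp_force: 35.4
clock: 23.18
position: [0.5376, -0.3141, 0.1293]
ee_rot: [0.741, 0.671, -0.001, -0.003]
ft_force: [0.7, 1.9, -0.3]
grip_width: 0.679
grasp_force: 0.0
t 25.18 p [0.5604 0.3726 0.117 ] rot [[0.102, 0.995, -0.005], [0.995, -0.102, -0.005], [-0.005, -0.004, -1.0]] F [-0.9  0.1 -0.8] w 0.679 g 0.0
shift [ 3. -1. 32.] twist -0.003 q7 -0.62
```

```bash

python3 -m creep '[[[1,-1,6],0],[[1,-1,16],0],[[1,-1,26],0],[[1,-1,30],0],[[1,-1,30],0]]'
python3 go.py .5595 .3755 .085 -5.7
python3 -m creep '[[[0,0,0],0],[[0,0,0],0],[[0,0,0],0],[[0,0,0],0],[[0,0,0],0]]' 0.2 35
python3 -m creep '[[[0,0,0],0],[[0,0,0],0],[[0,0,-15],0],[[0,0,-45],0],[[0,0,-80],0]]'
python3 go.py .538 -.360 .165 -5.7

```

```text
clock: 25.6
position: [0.5604, 0.3763, 0.0899]
ee_rot: [0.742, 0.671, -0.001, -0.0]
ft_force: [0.4, -0.5, -0.0]
grip_width: 0.68
grasp_force: 0.0
t 25.6 p [0.5604 0.3763 0.0899] rot [[0.1, 0.995, -0.001], [0.995, -0.1, -0.001], [-0.001, -0.001, -1.0]] F [ 0.4 -0.5 -0. ] w 0.68 g 0.0
shift [-0.9 -0.8  4.9] twist -0.001 q7 -0.61
clock: 26.02
position: [0.5613, 0.3777, 0.093]
ee_rot: [0.741, 0.671, 0.001, -0.0]
ft_force: [-2.6, 0.4, 8.8]
grip_width: 0.201
grasp_force: 4.6
clock: 26.43
position: [0.56, 0.3761, 0.1712]
ee_rot: [0.742, 0.671, -0.001, 0.0]
ft_force: [0.7, 0.0, -0.1]
grip_width: 0.197
grasp_force: 0.0
t 26.43 p [0.56   0.3761 0.1712] rot [[0.1, 0.995, -0.002], [0.995, -0.1, -0.002], [-0.002, -0.002, -1.0]] F [ 0.7  0.  -0.1] w 0.197 g 0.0
shift [-734.6   51.7    7.8] twist -0.001 q7 -0.63
```

```bash

python3 -m creep '[[[-30,0,-30],0],[[-60,0,-60],0],[[-70,0,-80],0],[[-70,0,-80],0],[[-70,0,-80],0]]' 0.68
python3 - <<'E'
from pans import *
st();c=shot('wrist','w5.png');find(c,.02,(100,540,0,330))
E

```

```text
clock: 26.85
position: [0.5547, 0.3065, 0.2538]
ee_rot: [0.742, 0.67, 0.002, 0.0]
ft_force: [-0.1, -0.2, -1.3]
grip_width: 0.677
grasp_force: 0.0
t 26.85 p [0.5547 0.3065 0.2538] rot [[0.101, 0.995, 0.003], [0.995, -0.101, 0.003], [0.003, 0.003, -1.0]] F [-0.1 -0.2 -1.3] w 0.677 g 0.0
px [313. 107.] xy mm [560.1 375.8] size [13.2 33.1] long axis deg -5.8
```

View pics/w5.png

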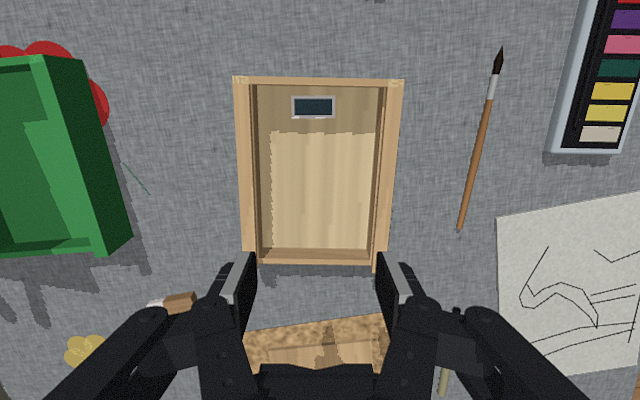

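```bash

python3 -m creep '[[[35,0,30],0],[[68,0,70],0],[[68,0,110],0],[[68,0,140],0],[[68,0,140],0]]' >/dev/null
python3 -m creep '[[[0,0,0],0]]' >/dev/null
python3 go.py .5601 .3755 .083 -5.7

```

```text
t 27.4 p [0.559  0.3744 0.1084] rot [[0.099, 0.995, -0.005], [0.995, -0.099, -0.004], [-0.004, -0.004, -1.0]] F [ 0.4 -0.4  0.8] w 0.681 g 0.0
shift [ 1.3  1.1 25.4] twist 0.0 q7 -0.62
```

```bash

python3 -m creep '[[[0,0,10],0],[[0,0,20],0],[[0,0,27],0],[[0,0,27],0],[[0,0,27],0]]'
python3 -m creep '[[[0,0,0],0],[[0,0,0],0],[[0,0,0],0],[[0,0,0],0],[[0,0,0],0]]' 0.2 35
python3 -m creep '[[[0,0,0],0],[[0,0,0],0],[[0,0,-15],0],[[0,0,-45],0],[[0,0,-80],0]]'
python3 go.py .538 -.360 .165 -5.7

```

```text
clock: 27.82
position: [0.5607, 0.3747, 0.0843]
ee_rot: [0.742, 0.671, 0.0, -0.0]
ft_force: [0.1, 0.3, 0.3]
grip_width: 0.682
grasp_force: 0.0
clock: 28.23
position: [0.5611, 0.375, 0.085]
ee_rot: [0.742, 0.671, 0.001, 0.0]
ft_force: [-0.5, -1.0, 5.8]
grip_width: 0.458
grasp_force: 35.7
clock: 28.65
position: [0.5595, 0.3741, 0.1637]
ee_rot: [0.742, 0.671, -0.002, -0.0]
ft_force: [0.9, 1.5, 0.5]
grip_width: 0.458
grasp_force: 35.3
t 28.65 p [0.5595 0.3741 0.1637] rot [[0.1, 0.995, -0.003], [0.995, -0.1, -0.002], [-0.003, -0.003, -1.0]] F [0.9 1.5 0.5] w 0.458 g 35.3
shift [-7.326e+02  5.190e+01  6.000e-01] twist -0.001 q7 -0.63
```

```bash

python3 -m creep '[[[-40,3,0],0],[[-80,6,0],0],[[-120,8,0],0],[[-160,11,0],0],[[-200,14,0],0]]' >/dev/null
python3 -m creep '[[[-40,3,0],0],[[-80,6,0],0],[[-120,8,0],0],[[-160,11,0],0],[[-200,14,0],0]]' >/dev/null
python3 -m creep '[[[-40,3,0],0],[[-80,6,0],0],[[-120,8,0],0],[[-160,11,0],0],[[-200,14,0],0]]' >/dev/null
python3 -m creep '[[[-40,3,0],0],[[-80,6,0],0],[[-120,9,0],0],[[-133,10,0],0],[[-133,10,0],0]]'
python3 -m creep '[[[0,0,20],0],[[0,0,40],0],[[0,0,40],0]]'
python3 go.py .538 -.359 .094 -5.7

```

```text
clock: 30.32
position: [0.537, -0.3649, 0.1648]
ee_rot: [0.744, 0.669, -0.001, 0.001]
ft_force: [-0.4, -0.7, 0.0]
grip_width: 0.453
grasp_force: 35.3
clock: 30.57
position: [0.5381, -0.3575, 0.1208]
ee_rot: [0.741, 0.671, -0.0, -0.003]
ft_force: [-0.9, 0.8, -0.9]
grip_width: 0.45
grasp_force: 35.3
t 30.57 p [ 0.5381 -0.3575  0.1208] rot [[0.099, 0.995, -0.004], [0.995, -0.099, 0.003], [0.003, -0.005, -1.0]] F [-0.9  0.8 -0.9] w 0.45 g 35.3
shift [-1.5  0.1 26.8] twist 0.001 q7 0.66
```

```bash

python3 -m creep '[[[0,0,12],0],[[0,0,21],0],[[0,0,27],0],[[0,0,27],0],[[0,0,27],0]]'
python3 -m creep '[[[0,0,0],0],[[0,0,0],0],[[0,0,0],0],[[0,0,-5],0],[[0,0,-35],0]]' 0.62
python3 -m creep '[[[0,0,-40],0],[[0,0,-80],0],[[0,-30,-80],0],[[10,-65,-80],0],[[20,-100,-80],0]]' >/dev/null
python3 -m creep '[[[20,-30,0],0],[[40,-40,0],0],[[40,-40,0],0],[[40,-40,0],0]]' 0 
python3 - <<'E'
from h import *
c=shot('top','t6.png');np.savez('t6.npz',**c)
a=cv2.imread('pics/t6.png')[90:250,270:510];cv2.imwrite('pics/c6.png',cv2.resize(a,None,fx=3,fy=3,interpolation=2))
E
python3 go.py .42 -.30 .113 -5.7
```

```text
clock: 30.98
position: [0.5392, -0.3597, 0.097]
ee_rot: [0.742, 0.671, -0.0, -0.0]
ft_force: [0.1, -0.4, -0.0]
grip_width: 0.449
grasp_force: 35.3
clock: 31.4
position: [0.5373, -0.3581, 0.1281]
ee_rot: [0.741, 0.671, -0.001, -0.003]
ft_force: [0.8, 0.9, -0.8]
grip_width: 0.622
grasp_force: 0.0
clock: 32.15
position: [0.406, -0.2854, 0.2127]
ee_rot: [0.741, 0.671, 0.001, 0.0]
ft_force: [0.6, -0.1, 0.6]
grip_width: 0.055
grasp_force: 0.0
t 32.2 p [ 0.4063 -0.2862  0.2127] rot [[0.099, 0.995, 0.002], [0.995, -0.099, -0.0], [0.0, 0.002, -1.0]] F [ 0.5 -1.1  0.1] w 0.003 g 0.0
shift [-12.4  14.8  99.7] twist 0.0 q7 0.51
```

View pics/c6.png

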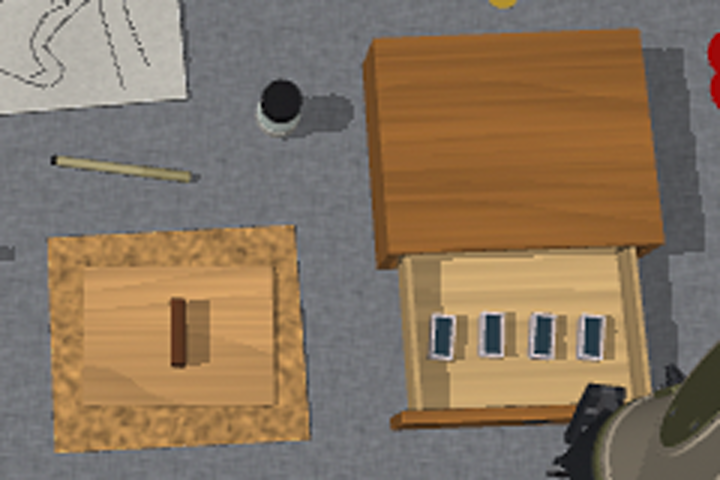

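```bash

python3 -m creep '[[[-6,5,20],-0.07],[[-12,10,45],-0.14],[[-12,10,70],-0.14],[[-12,10,85],-0.14],[[-12,10,85],-0.14]]' >/dev/null
python3 go.py .42 -.30 .112 2.5
```

```text
t 32.62 p [ 0.4135 -0.2993  0.1239] rot [[-0.039, 0.999, -0.005], [0.999, 0.039, 0.001], [0.001, -0.005, -1.0]] F [-0.6 -0.  -0.6] w 0.0 g 0.0
shift [-1.   6.5 11.9] twist -0.004 q7 0.76
```

```bash

python3 -m creep '[[[0,0,6],0],[[0,0,12],0],[[0,8,12],0],[[0,20,12],0],[[0,30,12],0]]'
python3 -m creep '[[[0,10,0],0],[[0,20,0],0],[[0,32,0],0],[[0,45,0],0],[[0,58,0],0]]'
python3 -m creep '[[[0,12,0],0],[[0,24,0],0],[[0,34,0],0],[[0,42,0],0],[[0,48,0],0]]'
python3 go.py .58 -.293 .112 2.5
```

```text
clock: 33.03
position: [0.4467, -0.2977, 0.1157]
ee_rot: [0.693, 0.721, 0.001, 0.001]
ft_force: [0.1, 0.1, -0.1]
grip_width: -0.001
grasp_force: 0.0
clock: 33.45
position: [0.5037, -0.2952, 0.115]
ee_rot: [0.693, 0.721, 0.0, -0.0]
ft_force: [-1.7, -0.0, 2.2]
grip_width: -0.001
grasp_force: 0.9
clock: 33.87
position: [0.5515, -0.2932, 0.1147]
ee_rot: [0.693, 0.721, 0.0, -0.0]
ft_force: [-1.7, 1.4, 0.0]
grip_width: -0.0
grasp_force: 0.8
t 33.87 p [ 0.5515 -0.2932  0.1147] rot [[-0.041, 0.999, -0.0], [0.999, 0.041, 0.0], [0.0, -0.0, -1.0]] F [-1.7  1.4  0. ] w -0.0 g 0.8
shift [-1.  28.5  2.7] twist -0.003 q7 0.69
```

Steady push with about 1.7 N; continue gently through the detent to the stop.

```bash

python3 -m creep '[[[0,5,0],0],[[0,10,0],0],[[0,15,0],0],[[0,15,0],0]]'
python3 -m creep '[[[0,3,0],0],[[0,6,0],0],[[0,9,0],0],[[0,9,0],0]]'
```

```text
clock: 34.2
position: [0.5664, -0.2928, 0.1149]
ee_rot: [0.693, 0.721, 0.0, 0.0]
ft_force: [0.5, 0.2, -0.6]
grip_width: 0.002
grasp_force: 0.0
clock: 34.53
position: [0.5744, -0.2929, 0.1149]
ee_rot: [0.693, 0.721, -0.0, -0.0]
ft_force: [-1.7, 0.1, 0.8]
grip_width: -0.002
grasp_force: 0.7
```

```bash

for i in 1; do :; done
python3 -m creep '[[[0,3,0],0],[[0,5,0],0],[[0,5,0],0]]' | grep -E 'pos|ft'
python3 -m creep '[[[0,3,0],0],[[0,5,0],0],[[0,5,0],0]]' | grep -E 'pos|ft'
python3 - <<'E'
from h import *
c=shot('wrist','w7.png')
E
```

```text
position: [0.5799, -0.2925, 0.1149]
ft_force: [0.5, -0.4, -0.2]
position: [0.5847, -0.2922, 0.1149]
ft_force: [-1.5, 0.7, 1.0]
```

View pics/w7.png

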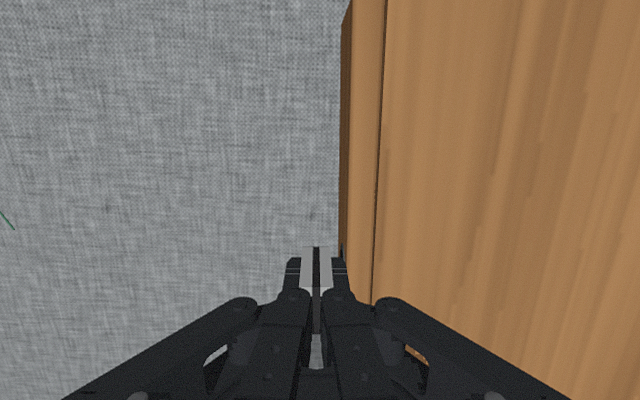

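```bash

python3 -m creep '[[[0,2,0],0],[[0,4,0],0],[[0,4,0],0]]' | grep -E 'pos|ft'
python3 -m creep '[[[0,2,0],0],[[0,4,0],0],[[0,4,0],0]]' | grep -E 'pos|ft'
python3 -m creep '[[[0,2,0],0],[[0,3,0],0],[[0,3,0],0]]' | grep -E 'pos|ft'
```

```text
position: [0.5855, -0.2924, 0.1147]
ft_force: [-18.9, 4.6, 11.9]
position: [0.5863, -0.2926, 0.1145]
ft_force: [-34.8, 9.1, 25.9]
position: [0.5868, -0.2928, 0.1144]
ft_force: [-48.5, 12.2, 35.2]
```

```bash

python3 -m creep '[[[0,-15,0],0],[[0,-40,0],0],[[0,-70,-20],0],[[0,-100,-60],0],[[0,-130,-100],0]]' | grep -E 'pos|ft'
python3 -m creep '[[[35,-10,-20],0],[[70,-10,-40],0],[[110,-10,-40],0],[[150,-10,-40],0],[[190,-10,-40],0]]' | grep -E 'pos|ft'
python3 -m creep '[[[40,0,0],0],[[80,0,0],0],[[120,0,0],0],[[160,0,0],0],[[200,0,0],0]]' | grep -E 'pos|ft'
python3 -m creep '[[[40,0,0],0],[[80,0,0],0],[[120,0,0],0],[[120,0,0],0],[[120,0,0],0]]' | grep -E 'pos|ft'
python3 - <<'E'
from h import *
c=shot('top','t8.png');np.savez('t8.npz',**c)
a=cv2.imread('pics/t8.png')[85:255,170:510];cv2.imwrite('pics/c8.png',cv2.resize(a,None,fx=2.3,fy=2.3,interpolation=2))
E
```

```text
position: [0.474, -0.2963, 0.2017]
ft_force: [-0.5, 0.4, 2.4]
position: [0.458, -0.1054, 0.2425]
ft_force: [1.2, 0.7, -0.4]
position: [0.4497, 0.0948, 0.2422]
ft_force: [1.3, -0.5, 0.2]
position: [0.4447, 0.2151, 0.2416]
ft_force: [0.6, -0.9, -1.1]
```

View pics/c8.png

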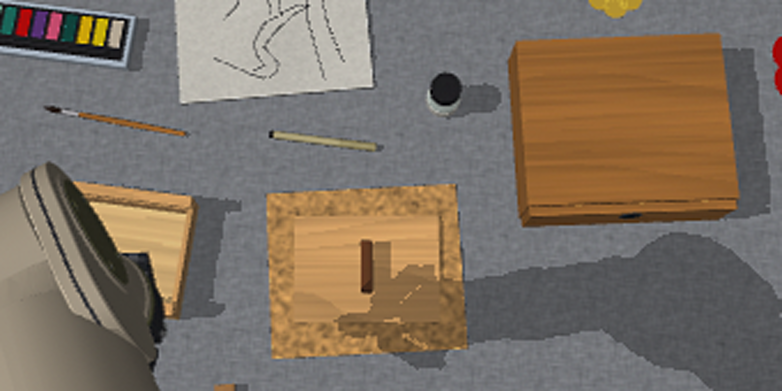

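```bash

python3 -m creep '[[[0,0,0],0],[[0,0,0],0],[[0,0,0],0],[[0,0,0],0],[[0,0,0],0]]' | grep -E 'pos|ft'
python3 -c "
from workcell import manip
print(manip.hand_in())"
```

```text
position: [0.4453, 0.2121, 0.2417]
ft_force: [0.5, -0.5, 0.7]
the job is handed in; nothing more can be done
None
```

The job is handed in: in the last camera view the lid lies batten up within the mat and the drawer is shut with all four pans inside, though `hand_in()` gave no verdict and my final push on the drawer reached about 60 N at the wrist (limit 120 N).

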